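Put the swapped jars back in their fitted rack pockets

TASK

The jars in the condiment rack have been put back in each other's places: the two spice jars stand loose in the large pockets, and the honey and jam jars are perched on top of the small pockets, which they do not fit. Swap them round, setting a jar down on the clear worktop to the left of the rack for a moment if you need room, so that each spice jar stands upright in a small pocket of its own and the honey jar and the jam jar each stand upright in a large one, all the way down on its floor. They are glass: set them down, do not drop them or tip them over, and leave the pepper mill and the espresso cup behind the rack where they are.

Things in the scene. Friction and masses are not known exactly. Their poses are not given: they have to be found in the camera images.
- spice_a_mid (a point): First spice jar (blue label). Spice jar: round, 41 mm in diameter and 105 mm tall with its black cap (the top 21 mm, also 41 mm across), clear glass with a printed label, 0.11 kg. At the start it stands loose in one of the large pockets. The point is its centre, half-way up; its z axis points up along the jar. The spice jars are interchangeable. Grip it at the cap.
- spice_b_mid (a point): Second spice jar (black label). Spice jar: round, 41 mm in diameter and 105 mm tall with its black cap (the top 21 mm, also 41 mm across), clear glass with a printed label, 0.11 kg. At the start it stands loose in one of the large pockets. The point is its centre, half-way up; its z axis points up along the jar. The spice jars are interchangeable. Grip it at the cap.
- honey_mid (a point): Honey jar: round glass jar with amber contents, 100 mm tall, 65 mm in diameter, red lid (65 mm across, the top 11 mm), 0.44 kg. At the start it stands on top of a block, over the mouth of one of the small pockets, which it is too wide to enter. The point is its centre, half-way up; its z axis points up along the jar. The honey jar and the jam jar are interchangeable. Grip it at the lid.
- jam_mid (a point): Jam jar: round glass jar with red contents, 86 mm tall, body about 62 mm by 70 mm (70 mm along its own y axis), red lid (65 mm across, the top 11 mm), 0.33 kg. At the start it stands on top of a block, over the mouth of one of the small pockets, which it is too wide to enter. The point is its centre, half-way up; its z axis points up along the jar. The honey jar and the jam jar are interchangeable. Grip it at the lid.
- pocket_small_1 (a point): Small round pocket, 52 mm wide, of the jar rack, in a light wooden block 96 mm square, top 48 mm above the worktop; 30 mm deep, grey felt floor. The point is the centre of its floor, 18 mm above the worktop; z up, y along the row of blocks. The four blocks stand in one row, 97 mm apart, in any order, in a fixed tray 404 mm long; the worktop is clear for 0.14 m beyond its left (+y) end.
- pocket_large_1 (a point): Large round pocket, 80 mm wide, of the jar rack, in a light wooden block 96 mm square, top 48 mm above the worktop; 30 mm deep, grey felt floor. The point is the centre of its floor, 18 mm above the worktop; z up, y along the row of blocks. The four blocks stand in one row, 97 mm apart, in any order, in a fixed tray 404 mm long; the worktop is clear for 0.14 m beyond its left (+y) end.
- pocket_small_2 (a point): Small round pocket, 52 mm wide, of the jar rack, in a light wooden block 96 mm square, top 48 mm above the worktop; 30 mm deep, grey felt floor. The point is the centre of its floor, 18 mm above the worktop; z up, y along the row of blocks. At the start a large jar stands over it and hides it.
- pocket_large_2 (a point): Large round pocket, 80 mm wide, of the jar rack, in a light wooden block 96 mm square, top 48 mm above the worktop; 30 mm deep, grey felt floor. The point is the centre of its floor, 18 mm above the worktop; z up, y along the row of blocks. At the start a spice jar stands in it.
- mill_mid (a point): Bystander, leave alone: brown wooden pepper mill, 58 mm in diameter, 150 mm tall, standing behind the rack. The point is its centre, half-way up.
- cup_mid (a point): Bystander, leave alone: white espresso cup, 62 mm by 92 mm with its handle, 51 mm tall, standing behind the rack. The point is 25 mm above the worktop near the cup's middle (between bowl and handle).
Mind the look-alikes: they are no part of the job. What is shaped like the part that bears jam_mid but turquoise is not meant.

How it is judged:
At the end, for the whole second after the job is handed in: Each spice jar is in one of the small pockets and the honey jar and jam jar each in one of the large pockets: within 12 mm of the pocket's centre, standing on its floor (at most 6 mm above it), upright within 0.12 rad, released and at rest (((horizontal distance between honey_mid and pocket_large_1 below 0.012 m and z of honey_mid in the frame of pocket_large_1 below 0.056 m) or (horizontal distance between honey_mid and pocket_large_2 below 0.012 m and z of honey_mid in the frame of pocket_large_2 below 0.056 m)) and angle between each of honey_mid, jam_mid, spice_a_mid, spice_b_mid's own z axis and vertical below 0.12 rad and linear speed of each of honey, jam, spice_a, spice_b below 0.02 m/s and ((horizontal distance between jam_mid and pocket_large_1 below 0.012 m and z of jam_mid in the frame of pocket_large_1 below 0.049 m) or (horizontal distance between jam_mid and pocket_large_2 below 0.012 m and z of jam_mid in the frame of pocket_large_2 below 0.049 m)) and ((horizontal distance between spice_a_mid and pocket_small_1 below 0.012 m and z of spice_a_mid in the frame of pocket_small_1 below 0.0585 m) or (horizontal distance between spice_a_mid and pocket_small_2 below 0.012 m and z of spice_a_mid in the frame of pocket_small_2 below 0.0585 m)) and ((horizontal distance between spice_b_mid and pocket_small_1 below 0.012 m and z of spice_b_mid in the frame of pocket_small_1 below 0.0585 m) or (horizontal distance between spice_b_mid and pocket_small_2 below 0.012 m and z of spice_b_mid in the frame of pocket_small_2 below 0.0585 m))); the robot touches nothing.
It fails at once if a jar is tipped over (angle between any of honey_mid, jam_mid, spice_a_mid, spice_b_mid's own z axis and vertical above 0.7 rad).
It fails at once if the pepper mill or the espresso cup is moved by more than 25 mm (distance of any of mill_mid, cup_mid from where it was at the start of the episode above 0.025 m).
It fails at once if a jar is dropped into its pocket (it goes down the last 40 mm at over 0.55 m/s) ((horizontal distance between honey_mid and pocket_large_1 below 0.03 m and z of honey_mid in the frame of pocket_large_1 below 0.09 m and linear speed of honey above 0.55 m/s) or (horizontal distance between honey_mid and pocket_large_2 below 0.03 m and z of honey_mid in the frame of pocket_large_2 below 0.09 m and linear speed of honey above 0.55 m/s) or (horizontal distance between jam_mid and pocket_large_1 below 0.03 m and z of jam_mid in the frame of pocket_large_1 below 0.083 m and linear speed of jam above 0.55 m/s) or (horizontal distance between jam_mid and pocket_large_2 below 0.03 m and z of jam_mid in the frame of pocket_large_2 below 0.083 m and linear speed of jam above 0.55 m/s) or (horizontal distance between spice_a_mid and pocket_small_1 below 0.03 m and z of spice_a_mid in the frame of pocket_small_1 below 0.0925 m and linear speed of spice_a above 0.55 m/s) or (horizontal distance between spice_a_mid and pocket_small_2 below 0.03 m and z of spice_a_mid in the frame of pocket_small_2 below 0.0925 m and linear speed of spice_a above 0.55 m/s) or (horizontal distance between spice_b_mid and pocket_small_1 below 0.03 m and z of spice_b_mid in the frame of pocket_small_1 below 0.0925 m and linear speed of spice_b above 0.55 m/s) or (horizontal distance between spice_b_mid and pocket_small_2 below 0.03 m and z of spice_b_mid in the frame of pocket_small_2 below 0.0925 m and linear speed of spice_b above 0.55 m/s)).
It also fails if it takes over 125 s, if anything falls off the work surface, if the arm or the gripper's body presses on something with over 40 N, if the wrist force passes 120 N, or if a joint passes its speed limit or range.

ROBOT

A 6-joint arm with a two-finger parallel gripper is mounted at the origin on a cart in front of the work surface, level with it; the furniture and walls round the work are solid. World frame = base frame: x ahead of the robot, y to its left, z up, the work surface at z = 0. Lengths are in m, angles in rad, forces in N, time in s.
With the tool pointing down it reaches from about 0.35 to 0.875 m from the base axis. Payload 4.2 kg.
Tool frame: the origin (TCP) lies on the centre line of the jaws, within the pads' length; the fingertips stand 25 mm ahead of it and the grasp point (between the pads) lies 6 mm ahead of it (ctrl.finger_overhang is the distance from the TCP to the fingertips, in m); z points along the fingers, y is the direction in which the jaws open and shut (so a half turn about z gives the same grasp; the last joint's range is limited). The gripper opens to 85 mm and grips with 20 to 120 N. Pads are 22 mm wide; open, the fingers measure 114 mm over their backs; the gripper's body (76 mm by 85 mm) begins 54 mm behind the grasp point. The pads swing forward as they close: fully open they stand 13 mm farther back than shut.
Start: joints at [-0.999, 0.385, 0.008, 0, -1.194, -0.259], TCP at [0.192, -0.595, 0.256] pointing down, gripper open.
Joint ranges: [-3.14, 3.14], [-1.21, 2.06], [-1.07, 1.41], [-3.16, 2.05], [-2.99, -0.16], [-3.1, 3.1]. Speed limits (rad/s): [2.79, 2.79, 3.14, 3.14, 3.14, 3.14].

INTERFACE

Orientations are given as a 3x3 rotation matrix whose columns are the frame's x, y, z axes.
In Python, from workcell import ctrl, cams gives the robot as it stands.
- The arm moves only by the tool arm_command, never from a script. Its argument "plan" is a list of rows, each an object of numbers: "dx", "dy", "dz": the shift along the tool's x, y, z in mm; "twist": the turn about the tool's z in degrees. A call has 1 to 12 rows; each row is the pose to reach, as a shift and turn from the pose measured when the call began, along the tool's axes at that moment; what a row does not reach only later rows make up. A row lasts 1/8 s, in which the tool goes at most 62.5 mm and 10.7 degrees, less where a joint would pass 70% of its speed; a pose out of reach is approached as far as the arm can. A call with a gripper value outside its range is refused whole. "hand" is the opening, from 0 (shut) to 1 (fully open), set as the call begins (left out, the last holds). The fingers move at their own pace and stop on an object; "squeeze" is the grip in N (left out, the last holds). Time passes only in rows, so rows that repeat a pose let the fingers close. It gives the time, the measured TCP pose, the force and the opening at its end, in the units of the state.
- ctrl.read_state(): the state, without advancing time (a new reading comes with each control period).
- cams.get_image(name): name is "scene" or "top"; returns a dict with "frame" (420x560x3 uint8, red, green, blue), "intrinsics" (3x3 intrinsics, pixels), "R" (3x3) and "t" (3): a world point X has camera coordinates R X + t. Camera axes: x right, y down, z forward; pixel columns grow to the right and rows downward; lengths in m; the calibration is good to about 2 mm. A picture is of the moment at which its call begins. There is no depth.
- ctrl.hand_in(): hands the job in, once; it reports no verdict.
The state is a dict: "time": time; "joint_pos": joint angles; "dq": joint speeds; "joint_efforts": joint torques, N m; "tool_pos": TCP position; "eef_rot": TCP orientation; "ft_force": force on the tool from outside, world axes, zero at the start; "ft_torque": the same for the moment, N m; "opening": finger opening in m.
Only numpy, scipy, OpenCV 4.12 (cv2) and the standard library are available. Lean on these libraries where they do the work, as an engineer would, in place of code of your own. Each camera call takes 0.05 s, during which the arm holds its last target. There are 200 camera calls.

## Working session

There is one attempt and no reset: what is moved stays moved. The work goes in short steps, Python scripts to look and compute and a tool call to move; the robot and the scene stay as the last step left them, time stands still between calls to the robot, and variables do not carry over. Pictures are saved under pics/ and viewed, about 12 in all and at most 16, crops included, and the job is handed in when it is done.

Besides the shell and the picture viewer there is one more tool, called after "Request:" as name(argument=value, ...), one argument or row to a line, values as JSON. arm_command: Moves the arm, as the interface text tells. Its arguments: {"type":"object","properties":{"plan":{"type":"array","items":{"type":"object","properties":{"dx":{"type":"number"},"dy":{"type":"number"},"dz":{"type":"number"},"twist":{"type":"number"}}}},"hand":{"type":"number"},"squeeze":{"type":"number"}},"required":["plan"]}

```bash
ls; mkdir -p pics; cat > h.py <<'E'
import numpy as np, cv2
from workcell import ctrl, cams
def shot(n, f):
    d=cams.get_image(n); cv2.imwrite(f'pics/{f}.png', d['frame'][:,:,::-1]); np.savez(f'pics/{f}.npz',**d); return d
def ray(d,u,v,z):
    K,R,t=[np.array(d[k]) for k in('intrinsics','R','t')]
    c=-R.T@t; r=R.T@np.linalg.inv(K)@[u,v,1]; return c+r*(z-c[2])/r[2]
def proj(d,X):
    K,R,t=[np.array(d[k]) for k in('intrinsics','R','t')]
    p=K@(R@np.array(X)+t); return p[:2]/p[2]
E
python3 - <<'E'
from h import *
for n in('scene','top'):
    d=shot(n,n+'0'); print(n,-d['R'].T@d['t'],d['R'].round(2).tolist(),d['intrinsics'][0,0])
s=ctrl.read_state(); print(s['time'],s['tool_pos'],s['eef_rot'],s['opening'],s['ft_force'],ctrl.finger_overhang)
a=cv2.imread('pics/scene0.png'); b=cv2.imread('pics/top0.png')
E
```

```text
pics
scene [0.06868388 0.49012926 0.58818187] [[-0.65, -0.76, 0.01], [-0.44, 0.37, -0.82], [0.62, -0.54, -0.57]] 473.6873300459191
top [0.46972987 0.0111444  0.93047735] [[0.02, -1.0, -0.02], [-0.99, -0.02, -0.11], [0.11, 0.02, -0.99]] 381.6891828182005
0.1 [ 0.19220249 -0.59420431  0.25532018] [[-9.51519717e-01 -3.07586905e-01 -7.24626254e-04]
 [-3.07587739e-01  9.51517856e-01  1.88503416e-03]
 [ 1.09682995e-04  2.01653332e-03 -9.99997961e-01]] 0.08522780613951961 [ 0.42049218 -0.02320079  0.24635313] 0.025
```

View pics/scene0.png

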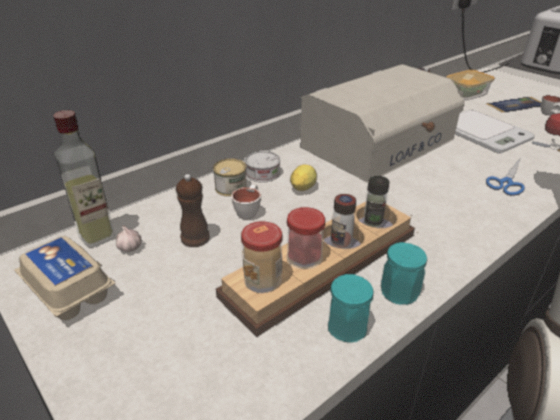

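View pics/top0.png

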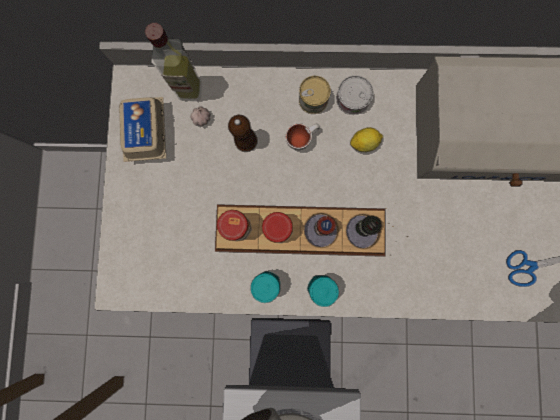

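The top view shows the row of blocks from (216,206) to (386,255). From left to right it holds honey (234,225), jam (278,228), the blue-label spice jar (cap near 326,226) and the black-label one (cap near 370,225). The turquoise decoys stand in front at (266,288) and (323,291).

```bash
python3 - <<'E'
from h import *
d=dict(np.load('pics/top0.npz')); s=dict(np.load('pics/scene0.npz'))
f=cv2.cvtColor(d['frame'],cv2.COLOR_RGB2HSV); g=d['frame'].astype(int)
def comps(m,mn=40):
    n,l,st,c=cv2.connectedComponentsWithStats(m.astype(np.uint8)); 
    return [(c[i],st[i]) for i in range(1,n) if st[i,4]>mn],l
roi=np.zeros(f.shape[:2],bool); roi[195:265,205:400]=1
red=roi&((f[...,0]<6)|(f[...,0]>172))&(f[...,1]>140)&(g[...,0]>90)
for c,st in comps(red)[0]:
    z=.148 if c[0]<255 else .134
    cc=st[:2]+(st[2:4]-1)/2
    print('red',c.round(1),st,cc,ray(d,*cc,z).round(4))
wood=roi&(f[...,0]>8)&(f[...,0]<22)&(f[...,1]>90)&(g[...,0]>150)
pts=np.argwhere(wood)[:,::-1].astype(np.float32); 
W=np.array([ray(d,*p,.048)[:2] for p in pts],np.float32)
r=cv2.minAreaRect(W); print('wood',r,cv2.boundingRect(pts.astype(np.int32)))
dark=roi&(g.max(2)<60)
for c,st in comps(dark)[0]:
    print('dark',c.round(1),st,ray(d,*c,.123).round(4))
for n,u0,v0,u1,v1,q in (('top',205,195,400,265,4),('scene',210,165,425,325,3.7)):
    im=cv2.imread(f'pics/{n}0.png')[v0:v1,u0:u1]; cv2.imwrite(f'pics/{n}0c.png',cv2.resize(im,None,fx=q,fy=q,interpolation=cv2.INTER_CUBIC))
E
```

```text
red [231.5 225.2] [217 210  30  30 488] [231.5 224.5] [0.5236 0.1302 0.148 ]
red [276.9 226.9] [262 212  30  30 677] [276.5 226.5] [0.5224 0.0379 0.134 ]
wood ((0.5236026644706726, -0.013044402003288269), (0.38337746262550354, 0.09464893490076065), 89.77889251708984) (217, 207, 167, 45)
dark [368.8 225.7] [356 216  26  21 370] [ 0.5292 -0.1566  0.123 ]
```

View pics/top0c.png

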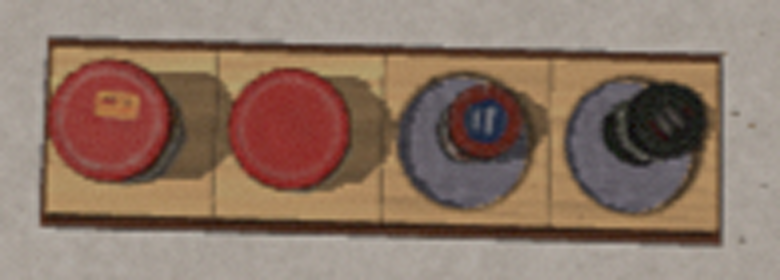

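View pics/scene0c.png

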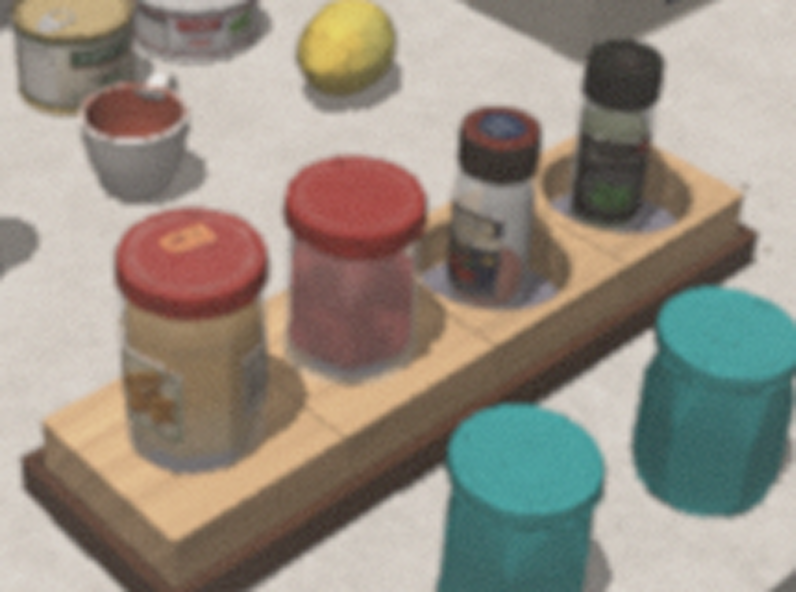

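The crops show the spice caps at top-image pixels (326.5,225) and (372,225), and the large pocket rims at about (321.4,230) and (363.4,231). The jam jar's long axis runs roughly along the row, judging by the glass.

```bash
python3 - <<'E'
from h import *
d=dict(np.load('pics/top0.npz')); s=dict(np.load('pics/scene0.npz'))
q=lambda a,b:(205+a/4-.375,195+b/4-.375)
for n,a,b,z in(('spA',486,121,.123),('spB',669,119,.123),('L1',466,140,.048),('L2',634,145,.048),('honeytop',110,120,.148),('jamtop',291,128,.134)):
    print(n,ray(d,*q(a,b),z).round(4))
print('wt edge',ray(d,105,225,0).round(3),'wt front',ray(d,250,308,0).round(3), 'turq',ray(d,266,288,.086).round(3),ray(d,323,291,.086).round(3),'cup',ray(d,299,137,.05).round(3),'mill',ray(d,238,125,.15).round(3))
# check in scene view (crop centres of lid tops)
q2=lambda a,b:(210+a/3.7-.36,165+b/3.7-.36)
for n,a,b,z in(('honey',192,257,.148),('jam',356,201,.134),('spA',500,130,.123),('spB',624,64,.123)):
    print('scene',n,ray(s,*q2(a,b),z).round(4))
R=ctrl.read_state()['eef_rot']; p=ctrl.read_state()['tool_pos']
print('to above honey, tool axes mm',(R.T@(np.array([.523,.131,.256])-p)*1000).round(1))
E
```

```text
spA [ 0.5289 -0.0666  0.123 ]
spB [ 0.5321 -0.163   0.123 ]
L1 [ 0.5232 -0.0624  0.048 ]
L2 [ 0.5224 -0.159   0.048 ]
honeytop [0.5233 0.1289 0.148 ]
jamtop [0.5222 0.0361 0.134 ]
wt edge [0.526 0.465 0.   ] wt front [0.335 0.101 0.   ] turq [0.391 0.059 0.086] [ 0.388 -0.065  0.086] cup [ 0.742 -0.007  0.05 ] mill [0.734 0.124 0.15 ]
scene honey [0.5181 0.1354 0.148 ]
scene jam [0.5173 0.0428 0.134 ]
scene spA [ 0.5262 -0.0616  0.123 ]
scene spB [ 0.5274 -0.1558  0.123 ]
to above honey, tool axes mm [-5.378e+02  5.883e+02  4.000e-01]
```

Request:
arm_command(
  plan=[
    {"dx": -10,"dy": 11,"dz": 0,"twist": -3},
    {"dx": -30,"dy": 33,"dz": 0,"twist": -10},
    {"dx": -62,"dy": 68,"dz": 0,"twist": -18},
    {"dx": -100,"dy": 110,"dz": 0,"twist": -26},
    {"dx": -140,"dy": 153,"dz": 0,"twist": -34},
    {"dx": -180,"dy": 197,"dz": 0,"twist": -42},
    {"dx": -220,"dy": 241,"dz": 0,"twist": -50},
    {"dx": -260,"dy": 284,"dz": 0,"twist": -58},
    {"dx": -300,"dy": 328,"dz": 0,"twist": -66},
    {"dx": -340,"dy": 372,"dz": 0,"twist": -72},
    {"dx": -380,"dy": 416,"dz": 0,"twist": -72},
    {"dx": -415,"dy": 454,"dz": 0,"twist": -72},
  ],
  hand=1,
)

```text
time: 1.6
tool_pos: [0.4471, -0.0321, 0.2563]
eef_rot: [[0.002, -1.0, -0.0], [-1.0, -0.002, 0.002], [-0.002, 0.0, -1.0]]
ft_force: [-0.1, 0.1, -0.2]
opening: 0.0855
```

```bash
cat >> h.py <<'E'
def st():
    s=ctrl.read_state(); R=np.array(s['eef_rot']); print('t',round(s['time'],2),'p',(np.array(s['tool_pos'])*1000).round(1),'yaw_y',np.degrees(np.arctan2(R[1,1],R[0,1])).round(2),'op',round(s['opening'],4),'F',np.array(s['ft_force']).round(1)); return s,R
def to(x,y,z):
    s,R=st(); print('go',(R.T@(np.array([x,y,z])-s['tool_pos'])*1000).round(1))
E
python3 -c "
from h import *
to(.522,.130,.20)"
```

```text
t 1.6 p [447.1 -32.1 256.3] yaw_y -179.89 op 0.0855 F [-0.1  0.1 -0.2]
go [-161.8  -75.2   56.7]
```

Request:
arm_command(
  plan=[
    {"dx": -35,"dy": -16,"dz": 0},
    {"dx": -80,"dy": -37,"dz": 0},
    {"dx": -125,"dy": -58,"dz": 0},
    {"dx": -155,"dy": -72,"dz": 10},
    {"dx": -163,"dy": -75,"dz": 35},
    {"dx": -163,"dy": -75,"dz": 65},
    {"dx": -163,"dy": -75,"dz": 85},
    {"dx": -163,"dy": -75,"dz": 100},
    {"dx": -163,"dy": -75,"dz": 108},
    {"dx": -163,"dy": -75,"dz": 111},
    {"dx": -163,"dy": -75,"dz": 111},
  ],
)

```text
invalid input
```

```bash
python3 -c "
from h import *
st(); d=shot('scene','s1')
im=d['frame'][130:330,180:430,::-1]; cv2.imwrite('pics/s1c.png',cv2.resize(im,None,fx=3,fy=3,interpolation=cv2.INTER_CUBIC))"
```

```text
t 1.6 p [447.1 -32.1 256.3] yaw_y -179.89 op 0.0855 F [-0.1  0.1 -0.2]
```

View pics/s1c.png

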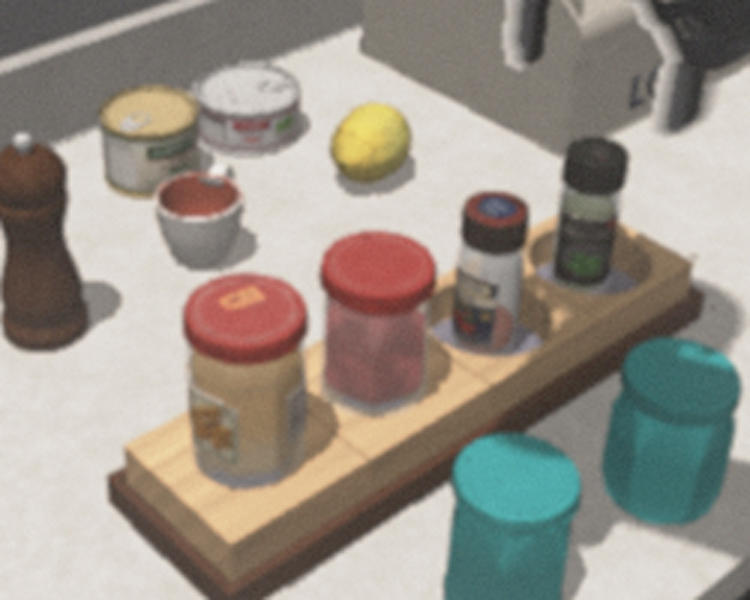

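The move was refused, so the arm is unmoved, with the gripper at upper right over (590,70). The likely cause is the missing twist values, so I'll include them.

Request:
arm_command(
  plan=[
    {"dx": -35,"dy": -16,"dz": 0,"twist": 0},
    {"dx": -80,"dy": -37,"dz": 0,"twist": 0},
    {"dx": -125,"dy": -58,"dz": 0,"twist": 0},
    {"dx": -155,"dy": -72,"dz": 10,"twist": 0},
    {"dx": -163,"dy": -75,"dz": 35,"twist": 0},
    {"dx": -163,"dy": -75,"dz": 65,"twist": 0},
    {"dx": -163,"dy": -75,"dz": 85,"twist": 0},
    {"dx": -163,"dy": -75,"dz": 100,"twist": 0},
    {"dx": -163,"dy": -75,"dz": 108,"twist": 0},
    {"dx": -163,"dy": -75,"dz": 111,"twist": 0},
    {"dx": -163,"dy": -75,"dz": 111,"twist": 0},
  ],
  hand=1,
)

```text
time: 3.02
tool_pos: [0.5247, 0.1352, 0.1465]
eef_rot: [[0.005, -1.0, 0.003], [-1.0, -0.005, 0.004], [-0.004, -0.003, -1.0]]
ft_force: [0.0, -0.2, -0.2]
opening: 0.0854
```

```bash
cat >> h.py <<'E'
def crop(n,f,u0,v0,u1,v1,q=3):
    d=shot(n,f); cv2.imwrite(f'pics/{f}c.png',cv2.resize(d['frame'][v0:v1,u0:u1,::-1],None,fx=q,fy=q,interpolation=cv2.INTER_CUBIC)); return d
E
python3 -c "
from h import *
st(); crop('scene','s2',180,130,430,330)"
```

```text
t 3.02 p [524.7 135.2 146.5] yaw_y -179.69 op 0.0854 F [ 0.  -0.2 -0.2]
```

View pics/s2c.png

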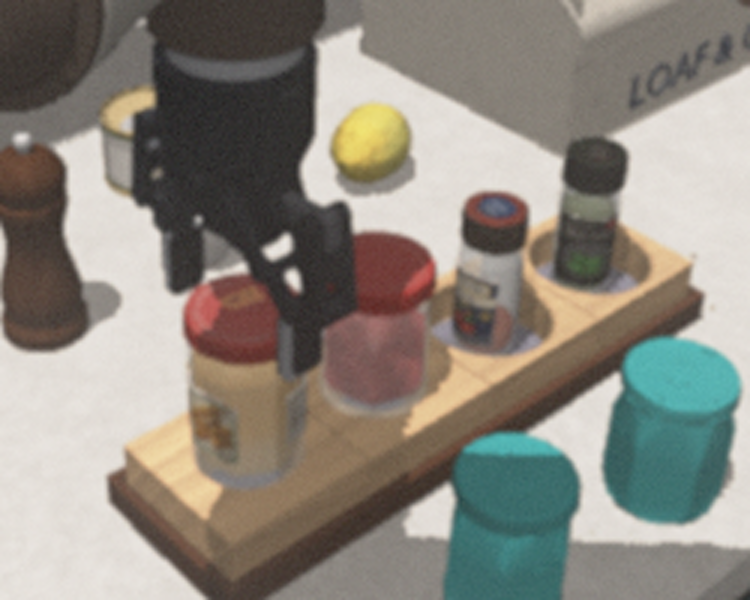

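The fingers straddle the honey lid: near tip at (295,350), far tip at (185,280), lid centre at about (245,318). I'll trim slightly and close.

Request:
arm_command(
  plan=[
    {"dx": 3,"dy": 2,"dz": 1.5,"twist": 0},
    {"dx": 3,"dy": 2,"dz": 1.5,"twist": 0},
    {"dx": 3,"dy": 2,"dz": 1.5,"twist": 0},
  ],
  hand=1,
)

```text
time: 3.45
tool_pos: [0.5229, 0.1322, 0.1453]
eef_rot: [[0.005, -1.0, 0.004], [-1.0, -0.005, 0.004], [-0.004, -0.004, -1.0]]
ft_force: [0.5, -1.0, 1.1]
opening: 0.0856
```

Request:
arm_command(
  plan=[
    {"dx": 0,"dy": 0,"dz": 0,"twist": 0},
    {"dx": 0,"dy": 0,"dz": 0,"twist": 0},
    {"dx": 0,"dy": 0,"dz": 0,"twist": 0},
    {"dx": 0,"dy": 0,"dz": 0,"twist": 0},
    {"dx": 0,"dy": 0,"dz": 0,"twist": 0},
    {"dx": 0,"dy": 0,"dz": 0,"twist": 0},
  ],
  hand=0,
  squeeze=50,
)

```text
time: 4.2
tool_pos: [0.5232, 0.1323, 0.1459]
eef_rot: [[0.006, -1.0, 0.005], [-1.0, -0.006, 0.004], [-0.004, -0.005, -1.0]]
ft_force: [0.2, 0.4, 5.3]
opening: 0.063
```

Request:
arm_command(
  plan=[
    {"dx": 0,"dy": 0,"dz": -5,"twist": 0},
    {"dx": 0,"dy": 0,"dz": -15,"twist": 0},
    {"dx": 0,"dy": 0,"dz": -25,"twist": 0},
    {"dx": -5,"dy": 0,"dz": -30,"twist": 0},
    {"dx": -25,"dy": 0,"dz": -30,"twist": 0},
    {"dx": -55,"dy": 0,"dz": -30,"twist": 0},
    {"dx": -85,"dy": 0,"dz": -30,"twist": 0},
    {"dx": -110,"dy": 0,"dz": -28,"twist": 0},
    {"dx": -125,"dy": 0,"dz": -20,"twist": 0},
    {"dx": -130,"dy": 0,"dz": -5,"twist": 0},
    {"dx": -130,"dy": 0,"dz": 10,"twist": 0},
    {"dx": -130,"dy": 0,"dz": 20,"twist": 0},
  ],
)

```text
time: 5.7
tool_pos: [0.5219, 0.261, 0.1245]
eef_rot: [[0.005, -1.0, 0.002], [-1.0, -0.005, 0.002], [-0.002, -0.002, -1.0]]
ft_force: [-0.6, -0.5, -4.2]
opening: 0.063
```

```bash
python3 -c "
from h import *
to(.523,.262,.0979); crop('scene','s3',150,150,400,350)"
```

```text
t 5.7 p [521.9 261.  124.5] yaw_y -179.74 op 0.063 F [-0.6 -0.5 -4.2]
go [-0.9 -1.  26.6]
```

View pics/s3c.png

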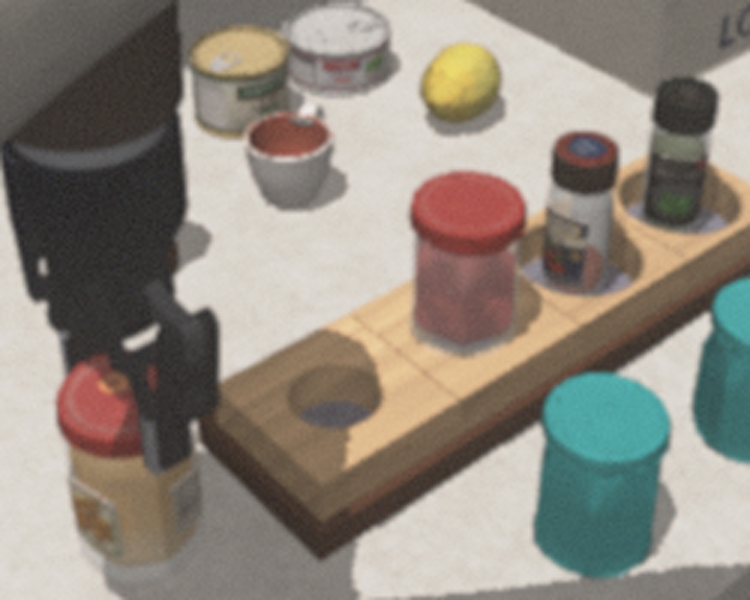

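The honey jar is held upright left of the tray. The exposed small pocket's rim is at crop (335,395). Lowering.

Request:
arm_command(
  plan=[
    {"dx": 0,"dy": 0,"dz": 8,"twist": 0},
    {"dx": 0,"dy": 0,"dz": 16,"twist": 0},
    {"dx": 0,"dy": 0,"dz": 21,"twist": 0},
    {"dx": 0,"dy": 0,"dz": 24,"twist": 0},
    {"dx": 0,"dy": 0,"dz": 25.5,"twist": 0},
    {"dx": 0,"dy": 0,"dz": 27,"twist": 0},
    {"dx": 0,"dy": 0,"dz": 27,"twist": 0},
  ],
)

```text
time: 6.62
tool_pos: [0.5217, 0.2608, 0.098]
eef_rot: [[0.005, -1.0, 0.002], [-1.0, -0.005, 0.001], [-0.001, -0.002, -1.0]]
ft_force: [-4.6, -2.1, 5.5]
opening: 0.0627
```

```bash
python3 - <<'E'
from h import *
st()
E
```

```text
t 6.62 p [521.7 260.8  98. ] yaw_y -179.74 op 0.0627 F [-4.6 -2.1  5.5]
```

Contact (fz rose by about 10 N). Opening, then rising.

Request:
arm_command(
  plan=[
    {"dx": 0,"dy": 0,"dz": 0,"twist": 0},
    {"dx": 0,"dy": 0,"dz": 0,"twist": 0},
    {"dx": 0,"dy": 0,"dz": 0,"twist": 0},
    {"dx": 0,"dy": 0,"dz": 0,"twist": 0},
    {"dx": 0,"dy": 0,"dz": 0,"twist": 0},
    {"dx": 0,"dy": 0,"dz": -10,"twist": 0},
    {"dx": 0,"dy": 0,"dz": -35,"twist": 0},
    {"dx": 0,"dy": 0,"dz": -70,"twist": 0},
    {"dx": 0,"dy": 0,"dz": -105,"twist": 0},
    {"dx": 0,"dy": 0,"dz": -125,"twist": 0},
    {"dx": 0,"dy": 0,"dz": -130,"twist": 0},
  ],
  hand=1,
)

```text
time: 8.0
tool_pos: [0.522, 0.261, 0.2303]
eef_rot: [[0.005, -1.0, 0.005], [-1.0, -0.005, 0.004], [-0.004, -0.005, -1.0]]
ft_force: [-0.4, -0.2, 0.3]
opening: 0.0852
```

```bash
python3 - <<'E'
from h import *
to(.528,-.064,.24)
d=crop('top','t4',150,180,405,270,3.1); s=crop('scene','s4',150,150,400,350)
E
```

```text
t 8.0 p [522.  261.  230.3] yaw_y -179.73 op 0.0852 F [-0.4 -0.2  0.3]
go [325.   -4.5 -11. ]
```

View pics/t4c.png

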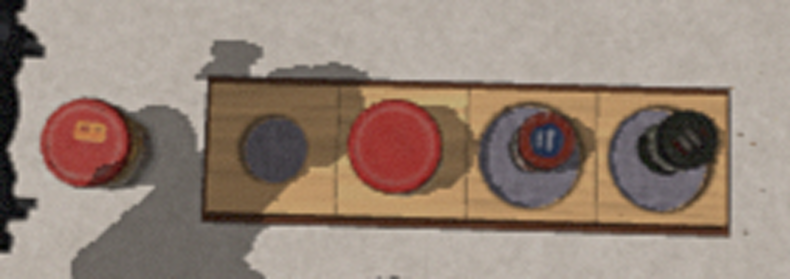

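The honey jar stands on the worktop, centred at crop (87,142), and the small pocket is free at (274,149).

```bash
python3 - <<'E'
from h import *
d=dict(np.load('pics/top0.npz')); s=dict(np.load('pics/scene0.npz'))
q=lambda a,b:(150+a/3.1-.34,180+b/3.1-.34); q3=lambda a,b:(150+a/3-.33,150+b/3-.33)
for n,a,b,z in(('S1',274.5,149,.048),('L1',531,155,.048),('L2',661,158.5,.048),('spA',546,141,.123),('spB',686,139,.123),('honey',87,142,.1)): print(n,ray(d,*q(a,b),z).round(4))
print('tray corners',[ray(d,*q(a,b),.048).round(4)[:2] for a,b in((209,78),(729,89),(729,229),(204,217))])
print('scene S1',ray(s,*q3(335,395),.048).round(4),'L1',ray(s,*q3(581,247),.048).round(4))
# where do the model rim circles project? S1 guess
for X in((.5235,.1325,.048),(.5235,-.0615,.048)): 
  print((proj(s,X)-150+.33)*3)
E
```

```text
S1 [0.5233 0.1295 0.048 ]
L1 [ 0.5231 -0.062   0.048 ]
L2 [ 0.5226 -0.1585  0.048 ]
spA [ 0.5283 -0.0659  0.123 ]
spB [ 0.5318 -0.161   0.123 ]
honey [0.5222 0.2554 0.1   ]
tray corners [array([0.5757, 0.1809]), array([ 0.5757, -0.2092]), array([ 0.4718, -0.2084]), array([0.4716, 0.1802])]
scene S1 [0.5212 0.135  0.048 ] L1 [ 0.5261 -0.0671  0.048 ]
[335.97001024 390.77586376]
[577.90034784 252.47699415]
```

Request:
arm_command(
  plan=[
    {"dx": 10,"dy": 0,"dz": 0,"twist": 0},
    {"dx": 40,"dy": 0,"dz": 0,"twist": 0},
    {"dx": 85,"dy": 0,"dz": 0,"twist": 0},
    {"dx": 135,"dy": -2,"dz": 0,"twist": 0},
    {"dx": 185,"dy": -2,"dz": 0,"twist": 0},
    {"dx": 235,"dy": -4,"dz": 0,"twist": 0},
    {"dx": 280,"dy": -5,"dz": 0,"twist": 0},
    {"dx": 310,"dy": -5,"dz": 10,"twist": 0},
    {"dx": 323,"dy": -5,"dz": 30,"twist": 0},
    {"dx": 325,"dy": -5,"dz": 40,"twist": 0},
    {"dx": 325,"dy": -5,"dz": 45,"twist": 0},
    {"dx": 325,"dy": -5,"dz": 45,"twist": 0},
  ],
  hand=0.85,
)

```text
time: 9.6
tool_pos: [0.528, -0.0637, 0.1825]
eef_rot: [[0.005, -1.0, 0.002], [-1.0, -0.005, 0.002], [-0.002, -0.002, -1.0]]
ft_force: [0.4, -0.4, 0.4]
opening: 0.0724
```

```bash
python3 - <<'E'
from h import *
to(.528,-.064,.119); crop('scene','s5',230,130,430,280,4)
E
```

```text
t 9.6 p [528.  -63.7 182.5] yaw_y -179.69 op 0.0724 F [ 0.4 -0.4  0.4]
go [ 0.4  0.1 63.5]
```

View pics/s5c.png

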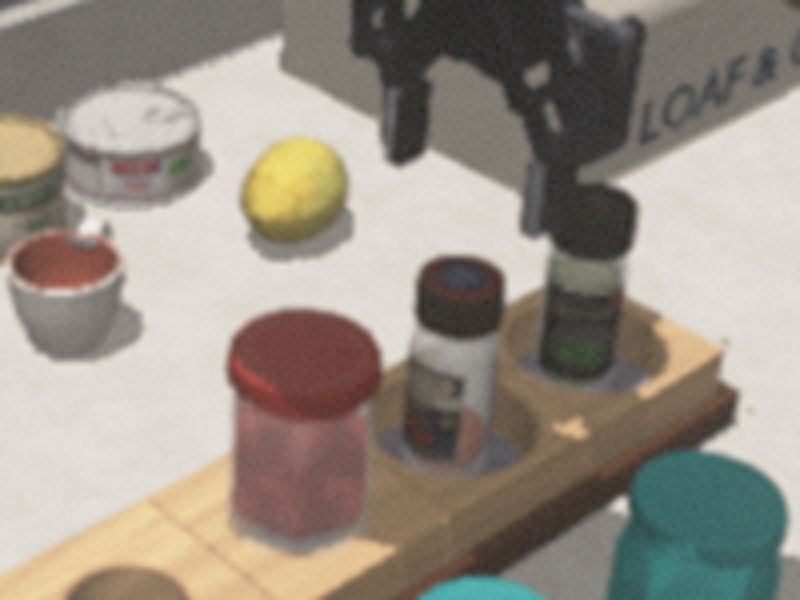

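The jaws hang over the blue-label spice jar (cap centre 460,280), and the alignment looks right. Going down.

Request:
arm_command(
  plan=[
    {"dx": 0,"dy": 0,"dz": 8,"twist": 0},
    {"dx": 0,"dy": 0,"dz": 20,"twist": 0},
    {"dx": 0,"dy": 0,"dz": 34,"twist": 0},
    {"dx": 0.5,"dy": 0,"dz": 48,"twist": 0},
    {"dx": 0.5,"dy": 0,"dz": 58,"twist": 0},
    {"dx": 0.5,"dy": 0,"dz": 63,"twist": 0},
    {"dx": 0.5,"dy": 0,"dz": 64,"twist": 0},
    {"dx": 0.5,"dy": 0,"dz": 64,"twist": 0},
  ],
)

```text
time: 10.65
tool_pos: [0.5287, -0.064, 0.1193]
eef_rot: [[0.006, -1.0, 0.004], [-1.0, -0.006, 0.002], [-0.002, -0.004, -1.0]]
ft_force: [0.3, 0.0, -0.8]
opening: 0.0724
```

Request:
arm_command(
  plan=[
    {"dx": 0,"dy": 0,"dz": 0,"twist": 0},
    {"dx": 0,"dy": 0,"dz": 0,"twist": 0},
    {"dx": 0,"dy": 0,"dz": 0,"twist": 0},
    {"dx": 0,"dy": 0,"dz": 0,"twist": 0},
    {"dx": 0,"dy": 0,"dz": 0,"twist": 0},
    {"dx": 0,"dy": 0,"dz": 0,"twist": 0},
  ],
  hand=0,
  squeeze=35,
)

```text
time: 11.4
tool_pos: [0.529, -0.0641, 0.1199]
eef_rot: [[0.006, -1.0, 0.004], [-1.0, -0.006, 0.002], [-0.002, -0.004, -1.0]]
ft_force: [-1.5, 0.6, 4.8]
opening: 0.0398
```

Request:
arm_command(
  plan=[
    {"dx": 0,"dy": 0,"dz": -5,"twist": 0},
    {"dx": 0,"dy": 0,"dz": -20,"twist": 0},
    {"dx": 0,"dy": 0,"dz": -45,"twist": 0},
    {"dx": 0,"dy": 0,"dz": -80,"twist": 0},
    {"dx": 0,"dy": 0,"dz": -115,"twist": 0},
    {"dx": 0,"dy": 0,"dz": -138,"twist": 0},
    {"dx": -10,"dy": 2,"dz": -145,"twist": 0},
    {"dx": -40,"dy": 4,"dz": -145,"twist": 0},
    {"dx": -85,"dy": 5,"dz": -145,"twist": 0},
    {"dx": -130,"dy": 6,"dz": -145,"twist": 0},
    {"dx": -165,"dy": 6,"dz": -145,"twist": 0},
    {"dx": -188,"dy": 6,"dz": -145,"twist": 0},
  ],
)

```text
time: 12.9
tool_pos: [0.5202, 0.1256, 0.2642]
eef_rot: [[0.008, -1.0, 0.002], [-1.0, -0.008, 0.002], [-0.002, -0.002, -1.0]]
ft_force: [0.6, -0.4, -1.2]
opening: 0.0396
```

```bash
python3 - <<'E'
from h import *
to(.523,.1315,.195)
E
```

```text
t 12.9 p [520.2 125.6 264.2] yaw_y -179.57 op 0.0396 F [ 0.6 -0.4 -1.2]
go [-5.8 -2.7 69.3]
```

Request:
arm_command(
  plan=[
    {"dx": -4,"dy": -2,"dz": 8,"twist": 0},
    {"dx": -6,"dy": -3,"dz": 28,"twist": 0},
    {"dx": -6,"dy": -3,"dz": 52,"twist": 0},
    {"dx": -6,"dy": -3,"dz": 76,"twist": 0},
    {"dx": -6,"dy": -3,"dz": 94,"twist": 0},
    {"dx": -6,"dy": -3,"dz": 102,"twist": 0},
    {"dx": -6,"dy": -3,"dz": 104,"twist": 0},
    {"dx": -6,"dy": -3,"dz": 104,"twist": 0},
  ],
)

```text
time: 13.9
tool_pos: [0.5237, 0.1318, 0.1606]
eef_rot: [[0.007, -1.0, 0.003], [-1.0, -0.007, 0.002], [-0.002, -0.003, -1.0]]
ft_force: [0.4, -0.6, -0.4]
opening: 0.0398
```

```bash
python3 - <<'E'
from h import *
st(); crop('scene','s6',170,200,330,320,5)
E
```

```text
t 13.9 p [523.7 131.8 160.6] yaw_y -179.57 op 0.0398 F [ 0.4 -0.6 -0.4]
```

View pics/s6c.png

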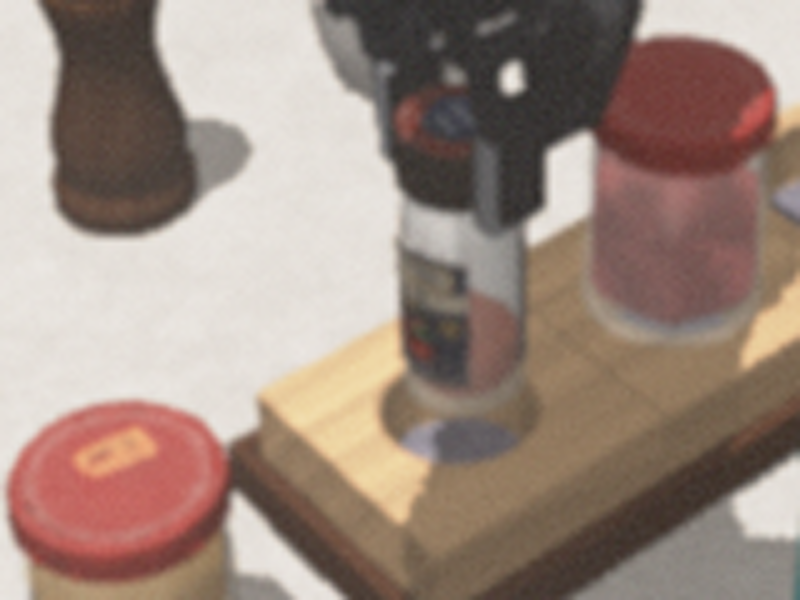

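The jar hangs just above the pocket: body edges at u=405/527, bottom at v≈413, rim spanning u=380 to 542 with its near edge at about v=463. Comparing this with projected circles.

```bash
cat >> h.py <<'E'
def ext(d,x,y,z,r,u0,v0,q):
    a=np.linspace(0,6.283,180); P=np.array([proj(d,(x+r*np.cos(t),y+r*np.sin(t),z)) for t in a]); P=(P-[u0,v0]+.5)*q-.5
    return 'u',P[:,0].min().round(0),P[:,0].max().round(0),'v',P[:,1].min().round(0),P[:,1].max().round(0)
E
python3 - <<'E'
from h import *
d=dict(np.load('pics/s6.npz')); c=(170,200,5)
print('rim ',ext(d,.523,.1312,.048,.026,*c)); print('floor',ext(d,.523,.1312,.018,.026,*c))
print('jarbottom',ext(d,.5237,.1318,.0586,.0205,*c)); print('cap top',ext(d,.5237,.1318,.1636,.0205,*c))
for dx,dy in((.003,0),(0,.003)): print(ext(d,.523+dx,.1312+dy,.048,.026,*c))
g=cv2.cvtColor(d['frame'],cv2.COLOR_RGB2GRAY).astype(int)
for v in (278,281,284): print(v,g[v,240:284].tolist())
print('col',g[270:300,258].tolist(), g[270:300,264].tolist())
E
```

```text
rim  ('u', np.float64(386.0), np.float64(543.0), 'v', np.float64(348.0), np.float64(456.0))
floor ('u', np.float64(388.0), np.float64(542.0), 'v', np.float64(413.0), np.float64(523.0))
jarbottom ('u', np.float64(399.0), np.float64(524.0), 'v', np.float64(335.0), np.float64(420.0))
cap top ('u', np.float64(389.0), np.float64(524.0), 'v', np.float64(79.0), np.float64(159.0))
('u', np.float64(380.0), np.float64(537.0), 'v', np.float64(343.0), np.float64(451.0))
('u', np.float64(378.0), np.float64(536.0), 'v', np.float64(352.0), np.float64(461.0))
278 [217, 216, 211, 207, 202, 191, 163, 132, 108, 105, 106, 117, 131, 139, 149, 146, 138, 129, 122, 113, 113, 108, 109, 107, 107, 114, 108, 115, 116, 118, 118, 119, 116, 110, 103, 101, 107, 120, 127, 129, 129, 128, 129, 125]
281 [202, 204, 206, 210, 202, 174, 133, 106, 106, 110, 110, 111, 114, 120, 128, 136, 137, 142, 142, 143, 140, 136, 130, 129, 127, 125, 123, 123, 120, 112, 112, 107, 107, 101, 102, 95, 94, 105, 108, 121, 121, 122, 123, 122]
284 [212, 214, 214, 213, 212, 192, 146, 110, 106, 112, 108, 115, 117, 126, 137, 148, 149, 141, 124, 107, 102, 98, 103, 99, 99, 100, 103, 102, 105, 103, 101, 101, 103, 101, 95, 96, 98, 107, 119, 124, 123, 127, 125, 127]
col [59, 63, 65, 68, 70, 74, 87, 100, 122, 141, 144, 142, 132, 124, 124, 117, 98, 95, 93, 95, 99, 102, 111, 119, 123, 126, 128, 129, 131, 132] [99, 101, 107, 105, 102, 103, 102, 102, 107, 119, 131, 127, 124, 107, 99, 98, 97, 97, 94, 95, 95, 99, 109, 121, 129, 129, 131, 129, 129, 131]
```

Request:
arm_command(
  plan=[
    {"dx": -2.5,"dy": 0.5,"dz": 0,"twist": 0},
    {"dx": -2.5,"dy": 0.5,"dz": 3,"twist": 0},
    {"dx": -2.5,"dy": 0.5,"dz": 8,"twist": 0},
    {"dx": -2.5,"dy": 0.5,"dz": 13,"twist": 0},
    {"dx": -2.5,"dy": 0.5,"dz": 18,"twist": 0},
    {"dx": -2.5,"dy": 0.5,"dz": 22,"twist": 0},
    {"dx": -2.5,"dy": 0.5,"dz": 22,"twist": 0},
  ],
)

```text
time: 14.82
tool_pos: [0.5231, 0.1343, 0.1384]
eef_rot: [[0.007, -1.0, 0.003], [-1.0, -0.007, 0.002], [-0.002, -0.003, -1.0]]
ft_force: [-0.3, -0.3, -0.8]
opening: 0.0392
```

```bash
python3 - <<'E'
from h import *
to(.523,.1343,.1199)
E
```

```text
t 14.82 p [523.1 134.3 138.4] yaw_y -179.57 op 0.0392 F [-0.3 -0.3 -0.8]
go [ 0.   0.2 18.5]
```

The jar is 12 mm into the pocket with no force. Lowering to the floor.

Request:
arm_command(
  plan=[
    {"dx": 0,"dy": 0,"dz": 4,"twist": 0},
    {"dx": 0,"dy": 0,"dz": 9,"twist": 0},
    {"dx": 0,"dy": 0,"dz": 13,"twist": 0},
    {"dx": 0,"dy": 0,"dz": 16,"twist": 0},
    {"dx": 0,"dy": 0,"dz": 18,"twist": 0},
    {"dx": 0,"dy": 0,"dz": 19.5,"twist": 0},
    {"dx": 0,"dy": 0,"dz": 19.5,"twist": 0},
  ],
)

```text
time: 15.7
tool_pos: [0.5232, 0.1343, 0.1199]
eef_rot: [[0.008, -1.0, 0.003], [-1.0, -0.008, 0.001], [-0.001, -0.003, -1.0]]
ft_force: [-2.1, -0.8, 5.2]
opening: 0.0397
```

```bash
python3 - <<'E'
from h import *
st()
E
```

```text
t 15.7 p [523.2 134.3 119.9] yaw_y -179.55 op 0.0397 F [-2.1 -0.8  5.2]
```

Request:
arm_command(
  plan=[
    {"dx": 0,"dy": 0,"dz": 0,"twist": 0},
    {"dx": 0,"dy": 0,"dz": 0,"twist": 0},
    {"dx": 0,"dy": 0,"dz": 0,"twist": 0},
    {"dx": 0,"dy": 0,"dz": 0,"twist": 0},
    {"dx": 0,"dy": 0,"dz": 0,"twist": 0},
    {"dx": 0,"dy": 0,"dz": -8,"twist": 0},
    {"dx": 0,"dy": 0,"dz": -28,"twist": 0},
    {"dx": 0,"dy": 0,"dz": -55,"twist": 0},
    {"dx": 10,"dy": 0,"dz": -75,"twist": 0},
    {"dx": 40,"dy": 1,"dz": -80,"twist": 0},
    {"dx": 75,"dy": 2,"dz": -80,"twist": 0},
    {"dx": 92,"dy": 2,"dz": -80,"twist": 0},
  ],
  hand=1,
)

```text
time: 17.2
tool_pos: [0.5216, 0.041, 0.2005]
eef_rot: [[0.007, -1.0, 0.004], [-1.0, -0.007, 0.002], [-0.002, -0.004, -1.0]]
ft_force: [-0.3, 0.6, -0.1]
opening: 0.0853
```

```bash
python3 - <<'E'
from h import *
to(.5217,.037,.131)
d=shot('top','t7');s=shot('scene','s7')
a=cv2.resize(d['frame'][180:280,150:400,::-1],None,fx=3,fy=3,interpolation=2); b=cv2.resize(s['frame'][190:290,180:430,::-1],None,fx=3,fy=3,interpolation=2)
cv2.imwrite('pics/m7.png',np.vstack([a,b]))
E
```

```text
t 17.2 p [521.6  41.  200.5] yaw_y -179.61 op 0.0853 F [-0.3  0.6 -0.1]
go [ 4.1  0.2 69.4]
```

View pics/m7.png

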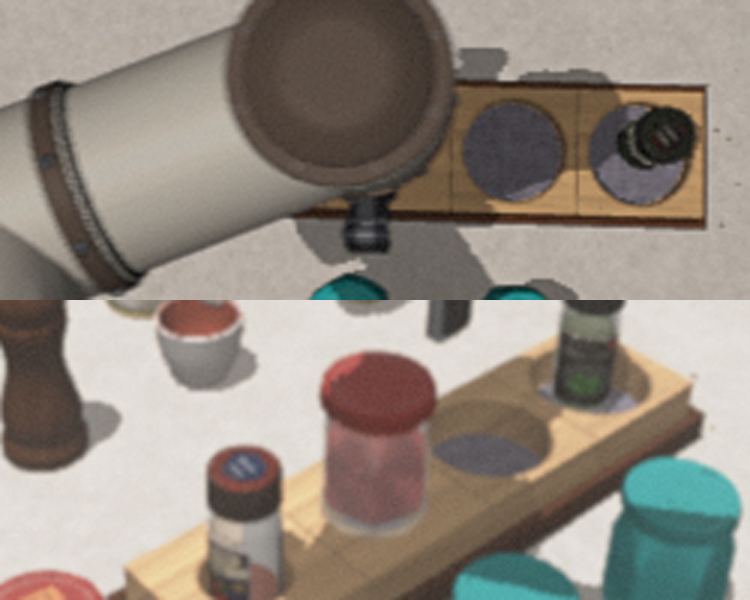

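Spice A stands upright in the left small pocket. L1 is empty, with its rim centred at (513,151) in the upper crop. Now grasping the jam.

Request:
arm_command(
  plan=[
    {"dx": 3.5,"dy": 0,"dz": 8,"twist": 0},
    {"dx": 3.5,"dy": 0,"dz": 24,"twist": 0},
    {"dx": 3.5,"dy": 0,"dz": 42,"twist": 0},
    {"dx": 3.5,"dy": 0,"dz": 56,"twist": 0},
    {"dx": 3.5,"dy": 0,"dz": 65,"twist": 0},
    {"dx": 3.5,"dy": 0,"dz": 69,"twist": 0},
    {"dx": 3.5,"dy": 0,"dz": 69.5,"twist": 0},
    {"dx": 3.5,"dy": 0,"dz": 69.5,"twist": 0},
  ],
)

```text
time: 18.3
tool_pos: [0.5223, 0.0377, 0.1311]
eef_rot: [[0.006, -1.0, 0.004], [-1.0, -0.006, 0.002], [-0.002, -0.004, -1.0]]
ft_force: [0.7, -0.2, -0.7]
opening: 0.0856
```

Request:
arm_command(
  plan=[
    {"dx": 0,"dy": 0,"dz": 0,"twist": 0},
    {"dx": 0,"dy": 0,"dz": 0,"twist": 0},
    {"dx": 0,"dy": 0,"dz": 0,"twist": 0},
    {"dx": 0,"dy": 0,"dz": 0,"twist": 0},
    {"dx": 0,"dy": 0,"dz": 0,"twist": 0},
    {"dx": 0,"dy": 0,"dz": 0,"twist": 0},
  ],
  hand=0,
  squeeze=50,
)

```text
time: 19.05
tool_pos: [0.5224, 0.0377, 0.1321]
eef_rot: [[0.006, -1.0, 0.005], [-1.0, -0.006, 0.002], [-0.002, -0.005, -1.0]]
ft_force: [-1.9, 0.5, 6.1]
opening: 0.0635
```

```bash
python3 - <<'E'
from h import *
st()
s=dict(np.load('pics/s7.npz')); d=dict(np.load('pics/top0.npz'))
print('L1 scene',ext(s,.523,-.0615,.048,.04,180,190,3),'L1 top',ext(dict(np.load('pics/t7.npz')),.523,-.0615,.048,.04,150,180,3))
print('jam lid scene',ext(s,.522,.037,.134,.0325,180,190,3))
print('spA cap',ext(s,.523,.1325,.123,.0205,180,190,3))
E
```

```text
t 19.05 p [522.4  37.7 132.1] yaw_y -179.64 op 0.0635 F [-1.9  0.5  6.1]
L1 scene ('u', np.float64(424.0), np.float64(553.0), 'v', np.float64(95.0), np.float64(173.0)) L1 top ('u', np.float64(461.0), np.float64(565.0), 'v', np.float64(98.0), np.float64(202.0))
jam lid scene ('u', np.float64(321.0), np.float64(439.0), 'v', np.float64(47.0), np.float64(115.0))
spA cap ('u', np.float64(205.0), np.float64(284.0), 'v', np.float64(141.0), np.float64(190.0))
```

Request:
arm_command(
  plan=[
    {"dx": 0,"dy": 0,"dz": -4,"twist": 0},
    {"dx": 0,"dy": 0,"dz": -12,"twist": 0},
    {"dx": 0,"dy": 0,"dz": -20,"twist": 0},
    {"dx": 4,"dy": 0,"dz": -24,"twist": 0},
    {"dx": 18,"dy": 0,"dz": -24,"twist": 0},
    {"dx": 40,"dy": 0,"dz": -24,"twist": 0},
    {"dx": 64,"dy": 0,"dz": -24,"twist": 0},
    {"dx": 84,"dy": 0,"dz": -24,"twist": 0},
    {"dx": 96,"dy": -0.5,"dz": -24,"twist": 0},
    {"dx": 100,"dy": -0.5,"dz": -20,"twist": 0},
    {"dx": 100,"dy": -0.5,"dz": -12,"twist": 0},
    {"dx": 100,"dy": -0.5,"dz": -12,"twist": 0},
  ],
)

```text
time: 20.55
tool_pos: [0.5228, -0.062, 0.1428]
eef_rot: [[0.007, -1.0, 0.003], [-1.0, -0.007, 0.002], [-0.002, -0.003, -1.0]]
ft_force: [-0.3, 0.0, -4.2]
opening: 0.0631
```

```bash
python3 - <<'E'
from h import *
to(.523,-.062,.102); crop('scene','s8',250,150,410,270,5)
E
```

```text
t 20.55 p [522.8 -62.  142.8] yaw_y -179.62 op 0.0631 F [-0.3  0.  -4.2]
go [ 0.1 -0.1 40.8]
```

View pics/s8c.png

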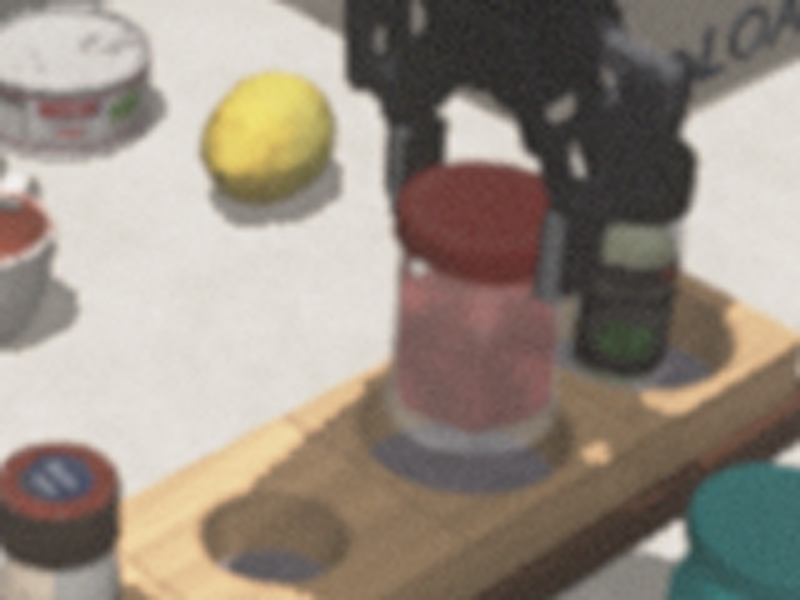

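```bash
python3 - <<'E'
from h import *
d=dict(np.load('pics/s8.npz')); c=(250,150,5)
print('rim',ext(d,.523,-.0618,.048,.04,*c)); print('jam bottom',ext(d,.5228,-.062,.059,.032,*c),'lid',ext(d,.5228,-.062,.145,.0325,*c),'S2',ext(d,.523,.0345,.048,.026,*c))
for a,b in((.003,0),(0,.003)): print('rim',ext(d,.523+a,-.0618+b,.048,.04,*c))
E
```

```text
rim ('u', np.float64(358.0), np.float64(573.0), 'v', np.float64(359.0), np.float64(489.0))
jam bottom ('u', np.float64(382.0), np.float64(555.0), 'v', np.float64(348.0), np.float64(451.0)) lid ('u', np.float64(396.0), np.float64(583.0), 'v', np.float64(154.0), np.float64(253.0)) S2 ('u', np.float64(204.0), np.float64(351.0), 'v', np.float64(482.0), np.float64(578.0))
rim ('u', np.float64(352.0), np.float64(567.0), 'v', np.float64(355.0), np.float64(485.0))
rim ('u', np.float64(352.0), np.float64(568.0), 'v', np.float64(362.0), np.float64(492.0))
```

The model rim and lid match the image, so the jam is aligned within about 2 mm. Lowering to the floor.

Request:
arm_command(
  plan=[
    {"dx": -1,"dy": -0.5,"dz": 5,"twist": 0},
    {"dx": -1,"dy": -0.5,"dz": 12,"twist": 0},
    {"dx": -1,"dy": -0.5,"dz": 19,"twist": 0},
    {"dx": -1,"dy": -0.5,"dz": 26,"twist": 0},
    {"dx": -1,"dy": -0.5,"dz": 32,"twist": 0},
    {"dx": -1,"dy": -0.5,"dz": 36,"twist": 0},
    {"dx": -1,"dy": -0.5,"dz": 39,"twist": 0},
    {"dx": -1,"dy": -0.5,"dz": 41,"twist": 0},
    {"dx": -1,"dy": -0.5,"dz": 42,"twist": 0},
    {"dx": -1,"dy": -0.5,"dz": 42,"twist": 0},
  ],
)

```text
time: 21.85
tool_pos: [0.5239, -0.0609, 0.1021]
eef_rot: [[0.007, -1.0, 0.004], [-1.0, -0.007, 0.002], [-0.001, -0.005, -1.0]]
ft_force: [-3.3, 0.0, 3.5]
opening: 0.0634
```

```bash
python3 - <<'E'
from h import *
st()
E
```

```text
t 21.85 p [523.9 -60.9 102.1] yaw_y -179.59 op 0.0634 F [-3.3  0.   3.5]
```

Request:
arm_command(
  plan=[
    {"dx": 0,"dy": 0,"dz": 0,"twist": 0},
    {"dx": 0,"dy": 0,"dz": 0,"twist": 0},
    {"dx": 0,"dy": 0,"dz": 0,"twist": 0},
    {"dx": 0,"dy": 0,"dz": 0,"twist": 0},
    {"dx": 0,"dy": 0,"dz": 0,"twist": 0},
    {"dx": 0,"dy": 0,"dz": -8,"twist": 0},
    {"dx": 0,"dy": 0,"dz": -30,"twist": 0},
    {"dx": 0,"dy": 0,"dz": -60,"twist": 0},
    {"dx": 15,"dy": -1,"dz": -78,"twist": 0},
    {"dx": 50,"dy": -3,"dz": -80,"twist": 0},
    {"dx": 85,"dy": -5,"dz": -80,"twist": 0},
    {"dx": 99,"dy": -6,"dz": -80,"twist": 0},
  ],
  hand=1,
)

```text
time: 23.35
tool_pos: [0.5303, -0.1614, 0.1826]
eef_rot: [[0.006, -1.0, 0.005], [-1.0, -0.006, 0.001], [-0.001, -0.005, -1.0]]
ft_force: [0.5, 0.2, -1.7]
opening: 0.0853
```

```bash
python3 - <<'E'
from h import *
to(.530,-.160,.1195); d=shot('scene','s9')
# spice B cap top extents in this view vs model
f=d['frame'].astype(int); c=(0,0,1)
for x,y in((.530,-.160),(.532,-.162),(.527,-.156)):
    print(x,y,ext(d,x,y,.123,.0205,*c),ext(d,x,y,.102,.0205,*c))
s=dict(np.load('pics/scene0.npz'))['frame']; g=cv2.cvtColor(s,cv2.COLOR_RGB2GRAY)
for v in(182,186,190,194): print(v,g[v,360:396].tolist())
print('col',g[170:192,378].tolist())
for n in('top0',):
    g=cv2.cvtColor(dict(np.load('pics/top0.npz'))['frame'],cv2.COLOR_RGB2GRAY); print('top row 225',g[224,350:390].tolist(),'col372',g[205:245,374].tolist())
print('top model',ext(dict(np.load('pics/top0.npz')),.530,-.160,.123,.0205,*c))
E
```

```text
t 23.35 p [ 530.3 -161.4  182.6] yaw_y -179.68 op 0.0853 F [ 0.5  0.2 -1.7]
go [-1.3  0.6 63.1]
0.53 -0.16 ('u', np.float64(368.0), np.float64(390.0), 'v', np.float64(175.0), np.float64(186.0)) ('u', np.float64(367.0), np.float64(388.0), 'v', np.float64(184.0), np.float64(196.0))
0.532 -0.162 ('u', np.float64(368.0), np.float64(389.0), 'v', np.float64(174.0), np.float64(186.0)) ('u', np.float64(366.0), np.float64(388.0), 'v', np.float64(184.0), np.float64(195.0))
0.527 -0.156 ('u', np.float64(368.0), np.float64(390.0), 'v', np.float64(176.0), np.float64(188.0)) ('u', np.float64(366.0), np.float64(388.0), 'v', np.float64(186.0), np.float64(197.0))
182 [201, 203, 201, 198, 193, 181, 168, 146, 103, 65, 56, 59, 58, 59, 62, 57, 62, 63, 64, 65, 74, 68, 62, 58, 56, 57, 56, 59, 77, 133, 180, 200, 202, 204, 202, 199]
186 [205, 207, 207, 203, 206, 199, 187, 139, 78, 52, 51, 52, 51, 50, 51, 56, 52, 55, 48, 52, 57, 58, 52, 57, 57, 50, 51, 52, 86, 151, 195, 204, 202, 203, 206, 205]
190 [201, 201, 205, 206, 206, 204, 187, 141, 88, 58, 46, 52, 49, 53, 50, 54, 49, 55, 57, 52, 55, 49, 55, 50, 53, 56, 52, 76, 140, 190, 204, 200, 203, 199, 205, 204]
194 [198, 198, 201, 201, 199, 193, 177, 142, 117, 116, 121, 108, 97, 87, 80, 75, 71, 66, 64, 65, 61, 66, 68, 75, 89, 119, 149, 184, 196, 206, 202, 205, 210, 205, 206, 205]
col [111, 109, 109, 105, 108, 92, 64, 60, 63, 68, 70, 70, 64, 63, 60, 61, 48, 56, 57, 51, 57, 55]
top row 225 [99, 91, 93, 97, 100, 83, 34, 20, 27, 62, 74, 45, 29, 24, 24, 32, 29, 36, 35, 52, 52, 38, 49, 73, 56, 37, 23, 23, 30, 28, 32, 53, 87, 101, 102, 102, 162, 164, 159, 158] col372 [158, 169, 159, 75, 50, 90, 142, 144, 140, 139, 112, 51, 27, 32, 28, 37, 33, 33, 42, 56, 65, 40, 22, 26, 25, 27, 30, 28, 30, 63, 107, 107, 99, 105, 99, 97, 87, 68, 57, 72]
top model ('u', np.float64(361.0), np.float64(380.0), 'v', np.float64(216.0), np.float64(235.0))
```

Spice B is estimated at (0.5305, -0.1615), and the tool is already there. Going straight down.

Request:
arm_command(
  plan=[
    {"dx": 0,"dy": 0,"dz": 8,"twist": 0},
    {"dx": 0,"dy": 0,"dz": 20,"twist": 0},
    {"dx": 0,"dy": 0,"dz": 34,"twist": 0},
    {"dx": 0,"dy": 0,"dz": 48,"twist": 0},
    {"dx": 0,"dy": 0,"dz": 58,"twist": 0},
    {"dx": 0,"dy": 0,"dz": 63,"twist": 0},
    {"dx": 0,"dy": 0,"dz": 64,"twist": 0},
    {"dx": 0,"dy": 0,"dz": 64,"twist": 0},
  ],
)

```text
time: 24.4
tool_pos: [0.531, -0.162, 0.1187]
eef_rot: [[0.005, -1.0, 0.006], [-1.0, -0.005, 0.001], [-0.001, -0.006, -1.0]]
ft_force: [0.1, 0.5, 0.3]
opening: 0.0856
```

Request:
arm_command(
  plan=[
    {"dx": 0,"dy": 0,"dz": 0,"twist": 0},
    {"dx": 0,"dy": 0,"dz": 0,"twist": 0},
    {"dx": 0,"dy": 0,"dz": 0,"twist": 0},
    {"dx": 0,"dy": 0,"dz": 0,"twist": 0},
    {"dx": 0,"dy": 0,"dz": 0,"twist": 0},
    {"dx": 0,"dy": 0,"dz": 0,"twist": 0},
    {"dx": 0,"dy": 0,"dz": 0,"twist": 0},
  ],
  hand=0,
  squeeze=35,
)

```text
time: 25.28
tool_pos: [0.5313, -0.162, 0.1191]
eef_rot: [[0.005, -1.0, 0.007], [-1.0, -0.005, 0.001], [-0.001, -0.007, -1.0]]
ft_force: [0.0, -1.0, 5.0]
opening: 0.0394
```

Request:
arm_command(
  plan=[
    {"dx": 0,"dy": 0,"dz": -5,"twist": 0},
    {"dx": 0,"dy": 0,"dz": -20,"twist": 0},
    {"dx": 0,"dy": 0,"dz": -45,"twist": 0},
    {"dx": 0,"dy": 0,"dz": -80,"twist": 0},
    {"dx": 0,"dy": 0,"dz": -108,"twist": 0},
    {"dx": -6,"dy": 1,"dz": -118,"twist": 0},
    {"dx": -30,"dy": 3,"dz": -120,"twist": 0},
    {"dx": -70,"dy": 5,"dz": -120,"twist": 0},
    {"dx": -115,"dy": 7,"dz": -120,"twist": 0},
    {"dx": -155,"dy": 8,"dz": -120,"twist": 0},
    {"dx": -183,"dy": 8,"dz": -120,"twist": 0},
    {"dx": -196,"dy": 8,"dz": -115,"twist": 0},
  ],
)

```text
time: 26.78
tool_pos: [0.521, 0.0353, 0.2337]
eef_rot: [[0.007, -1.0, 0.006], [-1.0, -0.007, 0.001], [-0.001, -0.006, -1.0]]
ft_force: [-0.4, -0.7, -0.6]
opening: 0.0396
```

```bash
python3 - <<'E'
from h import *
to(.523,.035,.1585)
E
```

```text
t 26.77 p [521.   35.3 233.7] yaw_y -179.59 op 0.0396 F [-0.4 -0.7 -0.6]
go [ 0.4 -1.6 75.2]
```

Request:
arm_command(
  plan=[
    {"dx": 0,"dy": -1.5,"dz": 8,"twist": 0},
    {"dx": 0,"dy": -1.5,"dz": 24,"twist": 0},
    {"dx": 0,"dy": -1.5,"dz": 44,"twist": 0},
    {"dx": 0,"dy": -1.5,"dz": 60,"twist": 0},
    {"dx": 0,"dy": -1.5,"dz": 71,"twist": 0},
    {"dx": 0,"dy": -1.5,"dz": 75,"twist": 0},
    {"dx": 0,"dy": -1.5,"dz": 75,"twist": 0},
  ],
)

```text
time: 27.65
tool_pos: [0.523, 0.0351, 0.1586]
eef_rot: [[0.007, -1.0, 0.006], [-1.0, -0.007, 0.001], [-0.001, -0.006, -1.0]]
ft_force: [0.0, -0.3, -0.9]
opening: 0.0395
```

```bash
python3 - <<'E'
from h import *
s,R=st(); d=crop('scene','s10',210,180,370,300,5); c=(210,180,5)
x,y,z=s['tool_pos']
print('rim',ext(d,.523,.0345,.048,.026,*c)); print('jar bottom',ext(d,x,y,z-.101,.0205,*c),'cap',ext(d,x,y,z+.004,.0205,*c))
E
```

```text
t 27.65 p [523.   35.1 158.6] yaw_y -179.61 op 0.0395 F [ 0.  -0.3 -0.9]
rim ('u', np.float64(404.0), np.float64(551.0), 'v', np.float64(332.0), np.float64(428.0))
jar bottom ('u', np.float64(419.0), np.float64(536.0), 'v', np.float64(322.0), np.float64(397.0)) cap ('u', np.float64(427.0), np.float64(553.0), 'v', np.float64(74.0), np.float64(144.0))
```

View pics/s10c.png

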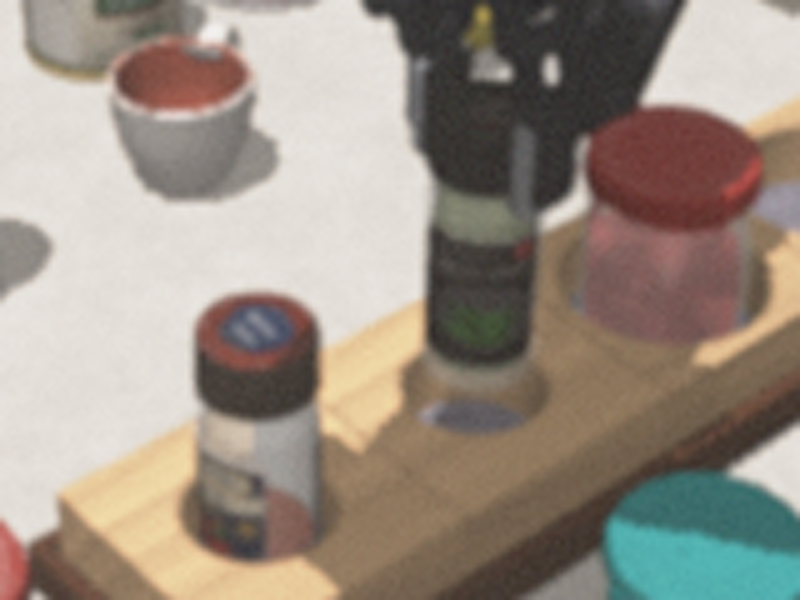

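The jar is over the pocket: rim at u 403–547, jar at 424–538. I'll shift it 1.5 mm in +y and lower it in.

Request:
arm_command(
  plan=[
    {"dx": -1.5,"dy": 0,"dz": 0,"twist": 0},
    {"dx": -1.5,"dy": 0,"dz": 4,"twist": 0},
    {"dx": -1.5,"dy": 0,"dz": 9,"twist": 0},
    {"dx": -1.5,"dy": 0,"dz": 14,"twist": 0},
    {"dx": -1.5,"dy": 0,"dz": 19,"twist": 0},
    {"dx": -1.5,"dy": 0,"dz": 22,"twist": 0},
    {"dx": -1.5,"dy": 0,"dz": 22,"twist": 0},
  ],
)

```text
time: 28.58
tool_pos: [0.5232, 0.0367, 0.1367]
eef_rot: [[0.007, -1.0, 0.006], [-1.0, -0.007, 0.001], [-0.001, -0.006, -1.0]]
ft_force: [-0.1, 0.2, -0.9]
opening: 0.0397
```

```bash
python3 - <<'E'
from h import *
to(.523,.0365,.119)
E
```

```text
t 28.57 p [523.2  36.7 136.7] yaw_y -179.6 op 0.0397 F [-0.1  0.2 -0.9]
go [ 0.3  0.4 17.7]
```

Request:
arm_command(
  plan=[
    {"dx": 0,"dy": 0,"dz": 4,"twist": 0},
    {"dx": 0,"dy": 0,"dz": 9,"twist": 0},
    {"dx": 0,"dy": 0,"dz": 13,"twist": 0},
    {"dx": 0,"dy": 0,"dz": 16,"twist": 0},
    {"dx": 0,"dy": 0,"dz": 18,"twist": 0},
    {"dx": 0,"dy": 0,"dz": 19,"twist": 0},
    {"dx": 0,"dy": 0,"dz": 19,"twist": 0},
  ],
)

```text
time: 29.45
tool_pos: [0.5235, 0.0367, 0.119]
eef_rot: [[0.008, -1.0, 0.006], [-1.0, -0.008, 0.0], [-0.0, -0.006, -1.0]]
ft_force: [-2.2, 1.0, 6.8]
opening: 0.0394
```

```bash
python3 - <<'E'
from h import *
st()
E
```

```text
t 29.45 p [523.5  36.7 119. ] yaw_y -179.56 op 0.0394 F [-2.2  1.   6.8]
```

Request:
arm_command(
  plan=[
    {"dx": 0,"dy": 0,"dz": 0,"twist": 0},
    {"dx": 0,"dy": 0,"dz": 0,"twist": 0},
    {"dx": 0,"dy": 0,"dz": 0,"twist": 0},
    {"dx": 0,"dy": 0,"dz": 0,"twist": 0},
    {"dx": 0,"dy": 0,"dz": 0,"twist": 0},
    {"dx": 0,"dy": 0,"dz": -8,"twist": 0},
    {"dx": 0,"dy": 0,"dz": -30,"twist": 0},
    {"dx": 0,"dy": 0,"dz": -60,"twist": 0},
    {"dx": -10,"dy": 0,"dz": -78,"twist": 0},
    {"dx": -45,"dy": 0,"dz": -80,"twist": 0},
    {"dx": -90,"dy": 1,"dz": -80,"twist": 0},
    {"dx": -125,"dy": 1,"dz": -80,"twist": 0},
  ],
  hand=1,
)

```text
time: 30.95
tool_pos: [0.521, 0.1631, 0.1999]
eef_rot: [[0.008, -1.0, 0.007], [-1.0, -0.008, 0.001], [-0.001, -0.007, -1.0]]
ft_force: [0.4, 0.5, -0.4]
opening: 0.0853
```

```bash
python3 - <<'E'
from h import *
to(.5217,.2600,.097)
E
```

```text
t 30.95 p [521.  163.1 199.9] yaw_y -179.54 op 0.0853 F [ 0.4  0.5 -0.4]
go [-96.8  -0.7 103. ]
```

Request:
arm_command(
  plan=[
    {"dx": -25,"dy": 0,"dz": 0,"twist": 0},
    {"dx": -60,"dy": -0.5,"dz": 0,"twist": 0},
    {"dx": -88,"dy": -0.5,"dz": 5,"twist": 0},
    {"dx": -96,"dy": -0.5,"dz": 20,"twist": 0},
    {"dx": -96,"dy": -0.5,"dz": 45,"twist": 0},
    {"dx": -96,"dy": -0.5,"dz": 70,"twist": 0},
    {"dx": -96,"dy": -0.5,"dz": 88,"twist": 0},
    {"dx": -96,"dy": -0.5,"dz": 98,"twist": 0},
    {"dx": -96,"dy": -0.5,"dz": 102,"twist": 0},
    {"dx": -96,"dy": -0.5,"dz": 103,"twist": 0},
    {"dx": -96,"dy": -0.5,"dz": 103,"twist": 0},
  ],
)

```text
time: 32.33
tool_pos: [0.5218, 0.2594, 0.0976]
eef_rot: [[0.008, -1.0, 0.008], [-1.0, -0.008, 0.002], [-0.002, -0.008, -1.0]]
ft_force: [0.1, 0.6, -0.1]
opening: 0.0854
```

Request:
arm_command(
  plan=[
    {"dx": 0,"dy": 0,"dz": 0,"twist": 0},
    {"dx": 0,"dy": 0,"dz": 0,"twist": 0},
    {"dx": 0,"dy": 0,"dz": 0,"twist": 0},
    {"dx": 0,"dy": 0,"dz": 0,"twist": 0},
    {"dx": 0,"dy": 0,"dz": 0,"twist": 0},
    {"dx": 0,"dy": 0,"dz": 0,"twist": 0},
  ],
  hand=0,
  squeeze=50,
)

```text
time: 33.08
tool_pos: [0.522, 0.2597, 0.0988]
eef_rot: [[0.009, -1.0, 0.009], [-1.0, -0.008, 0.002], [-0.002, -0.009, -1.0]]
ft_force: [-3.0, -0.1, 5.8]
opening: 0.0631
```

Request:
arm_command(
  plan=[
    {"dx": 0,"dy": 0,"dz": -5,"twist": 0},
    {"dx": 0,"dy": 0,"dz": -20,"twist": 0},
    {"dx": 0,"dy": 0,"dz": -45,"twist": 0},
    {"dx": 0,"dy": 0,"dz": -80,"twist": 0},
    {"dx": 0,"dy": 0,"dz": -115,"twist": 0},
    {"dx": 0,"dy": 0,"dz": -142,"twist": 0},
    {"dx": 8,"dy": 0,"dz": -150,"twist": 0},
    {"dx": 30,"dy": 0,"dz": -150,"twist": 0},
    {"dx": 70,"dy": 0,"dz": -150,"twist": 0},
    {"dx": 115,"dy": 0,"dz": -150,"twist": 0},
    {"dx": 160,"dy": 0,"dz": -150,"twist": 0},
    {"dx": 205,"dy": 0,"dz": -150,"twist": 0},
  ],
)

```text
time: 34.58
tool_pos: [0.5206, 0.0513, 0.2464]
eef_rot: [[0.008, -1.0, 0.005], [-1.0, -0.008, 0.001], [-0.001, -0.005, -1.0]]
ft_force: [0.9, 0.2, -3.7]
opening: 0.063
```

```bash
python3 - <<'E'
from h import *
to(.523,-.158,.163)
E
```

```text
t 34.58 p [520.6  51.3 246.4] yaw_y -179.57 op 0.063 F [ 0.9  0.2 -3.7]
go [209.4  -0.4  83.2]
```

Request:
arm_command(
  plan=[
    {"dx": 25,"dy": 0,"dz": 0,"twist": 0},
    {"dx": 65,"dy": 0,"dz": 0,"twist": 0},
    {"dx": 110,"dy": 0,"dz": 0,"twist": 0},
    {"dx": 155,"dy": 0,"dz": 0,"twist": 0},
    {"dx": 190,"dy": 0,"dz": 0,"twist": 0},
    {"dx": 206,"dy": 0,"dz": 5,"twist": 0},
    {"dx": 209,"dy": 0,"dz": 20,"twist": 0},
    {"dx": 209,"dy": -0.5,"dz": 42,"twist": 0},
    {"dx": 209,"dy": -0.5,"dz": 62,"twist": 0},
    {"dx": 209,"dy": -0.5,"dz": 77,"twist": 0},
    {"dx": 209,"dy": -0.5,"dz": 83,"twist": 0},
    {"dx": 209,"dy": -0.5,"dz": 83,"twist": 0},
  ],
)

```text
time: 36.08
tool_pos: [0.5231, -0.1574, 0.1629]
eef_rot: [[0.008, -1.0, 0.005], [-1.0, -0.008, 0.001], [-0.001, -0.005, -1.0]]
ft_force: [-0.2, 0.1, -4.2]
opening: 0.0629
```

```bash
python3 - <<'E'
from h import *
s,R=st(); d=crop('scene','s11',280,130,440,250,5); c=(280,130,5)
x,y,z=s['tool_pos']
print('rim',ext(d,.523,-.1595,.048,.04,*c)); print('jar bottom',ext(d,x,y,z-.0988,.0325,*c),'lid',ext(d,x,y,z+.001,.0325,*c))
E
```

```text
t 36.08 p [ 523.1 -157.4  162.9] yaw_y -179.53 op 0.0629 F [-0.2  0.1 -4.2]
rim ('u', np.float64(382.0), np.float64(587.0), 'v', np.float64(369.0), np.float64(485.0))
jar bottom ('u', np.float64(402.0), np.float64(570.0), 'v', np.float64(348.0), np.float64(441.0)) lid ('u', np.float64(430.0), np.float64(609.0), 'v', np.float64(128.0), np.float64(214.0))
```

View pics/s11c.png

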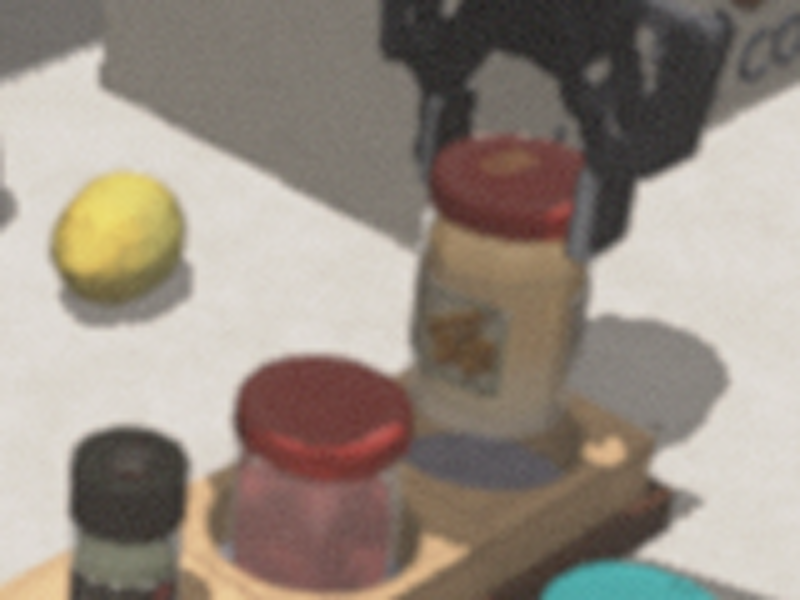

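The honey jar hangs upright over L2 (jar bottom u 408–570, rim 382–585), which matches the model. Lowering.

Request:
arm_command(
  plan=[
    {"dx": 0.5,"dy": 0,"dz": 4,"twist": 0},
    {"dx": 1,"dy": 0,"dz": 10,"twist": 0},
    {"dx": 1,"dy": 0,"dz": 17,"twist": 0},
    {"dx": 1,"dy": 0,"dz": 24,"twist": 0},
    {"dx": 1,"dy": 0,"dz": 31,"twist": 0},
    {"dx": 1,"dy": 0,"dz": 37,"twist": 0},
    {"dx": 1,"dy": 0,"dz": 41,"twist": 0},
    {"dx": 1,"dy": 0,"dz": 44,"twist": 0},
    {"dx": 1,"dy": 0,"dz": 46,"twist": 0},
    {"dx": 1,"dy": 0,"dz": 47,"twist": 0},
    {"dx": 1,"dy": 0,"dz": 47,"twist": 0},
  ],
)

```text
time: 37.5
tool_pos: [0.5238, -0.1585, 0.1169]
eef_rot: [[0.008, -1.0, 0.006], [-1.0, -0.008, 0.001], [-0.001, -0.006, -1.0]]
ft_force: [-1.0, -0.7, -3.1]
opening: 0.0626
```

```bash
python3 - <<'E'
from h import *
st()
E
```

```text
t 37.5 p [ 523.8 -158.5  116.9] yaw_y -179.53 op 0.0626 F [-1.  -0.7 -3.1]
```

Request:
arm_command(
  plan=[
    {"dx": 0,"dy": 0,"dz": 0.7,"twist": 0},
    {"dx": 0,"dy": 0,"dz": 1.2,"twist": 0},
    {"dx": 0,"dy": 0,"dz": 1.2,"twist": 0},
  ],
)

```text
time: 37.88
tool_pos: [0.5238, -0.1587, 0.1169]
eef_rot: [[0.009, -1.0, 0.007], [-1.0, -0.009, 0.0], [-0.0, -0.007, -1.0]]
ft_force: [-3.1, 0.5, 4.4]
opening: 0.0629
```

```bash
python3 - <<'E'
from h import *
st()
E
```

```text
t 37.88 p [ 523.8 -158.7  116.9] yaw_y -179.51 op 0.0629 F [-3.1  0.5  4.4]
```

Request:
arm_command(
  plan=[
    {"dx": 0,"dy": 0,"dz": 0,"twist": 0},
    {"dx": 0,"dy": 0,"dz": 0,"twist": 0},
    {"dx": 0,"dy": 0,"dz": 0,"twist": 0},
    {"dx": 0,"dy": 0,"dz": 0,"twist": 0},
    {"dx": 0,"dy": 0,"dz": 0,"twist": 0},
    {"dx": 0,"dy": 0,"dz": -8,"twist": 0},
    {"dx": 0,"dy": 0,"dz": -30,"twist": 0},
    {"dx": 0,"dy": 0,"dz": -65,"twist": 0},
    {"dx": 0,"dy": 0,"dz": -100,"twist": 0},
    {"dx": 10,"dy": 10,"dz": -118,"twist": 0},
    {"dx": 40,"dy": 40,"dz": -120,"twist": 0},
    {"dx": 75,"dy": 75,"dz": -120,"twist": 0},
  ],
  hand=1,
)

```text
time: 39.38
tool_pos: [0.4484, -0.2348, 0.2374]
eef_rot: [[0.01, -1.0, 0.009], [-1.0, -0.01, -0.0], [0.0, -0.009, -1.0]]
ft_force: [-0.8, 0.1, -0.3]
opening: 0.0856
```

Request:
arm_command(
  plan=[
    {"dx": 35,"dy": 20,"dz": 0,"twist": 0},
    {"dx": 75,"dy": 40,"dz": 0,"twist": 0},
    {"dx": 110,"dy": 50,"dz": 0,"twist": 0},
    {"dx": 125,"dy": 55,"dz": 0,"twist": 0},
    {"dx": 125,"dy": 55,"dz": 0,"twist": 0},
  ],
)

```text
time: 40.0
tool_pos: [0.3944, -0.3608, 0.2371]
eef_rot: [[0.009, -1.0, 0.009], [-1.0, -0.009, -0.0], [0.0, -0.009, -1.0]]
ft_force: [0.5, 0.7, -0.9]
opening: 0.0854
```

```bash
python3 - <<'E'
from h import *
st(); d=shot('top','t12');s=shot('scene','s12')
a=cv2.resize(d['frame'][195:270,200:400,::-1],None,fx=4,fy=4,interpolation=2); b=cv2.resize(s['frame'][165:315,210:430,::-1],(440*800//440*440//800*2 if 0 else 440,300),interpolation=2)
b=cv2.copyMakeBorder(b,0,0,0,800-b.shape[1],cv2.BORDER_CONSTANT)
cv2.imwrite('pics/m12.png',np.vstack([a,b]))
c=(200,195,4)
for n,y,r,z,R in(('S1',.1312,.0205,.123,.026),('S2',.0342,.0205,.123,.026),('L1',-.0625,.0325,.104,.04),('L2',-.1595,.0325,.118,.04)):
    print(n,'lid',ext(d,.523,y,z,r,*c),'rim',ext(d,.523,y,.048,R,*c))
E
```

```text
t 40.0 p [ 394.4 -360.8  237.1] yaw_y -179.5 op 0.0854 F [ 0.5  0.7 -0.9]
S1 lid ('u', np.float64(94.0), np.float64(171.0), 'v', np.float64(85.0), np.float64(163.0)) rim ('u', np.float64(107.0), np.float64(196.0), 'v', np.float64(88.0), np.float64(178.0))
S2 lid ('u', np.float64(277.0), np.float64(354.0), 'v', np.float64(89.0), np.float64(167.0)) rim ('u', np.float64(274.0), np.float64(364.0), 'v', np.float64(92.0), np.float64(182.0))
L1 lid ('u', np.float64(435.0), np.float64(555.0), 'v', np.float64(74.0), np.float64(195.0)) rim ('u', np.float64(417.0), np.float64(556.0), 'v', np.float64(71.0), np.float64(210.0))
L2 lid ('u', np.float64(619.0), np.float64(742.0), 'v', np.float64(76.0), np.float64(198.0)) rim ('u', np.float64(585.0), np.float64(725.0), 'v', np.float64(75.0), np.float64(214.0))
```

View pics/m12.png

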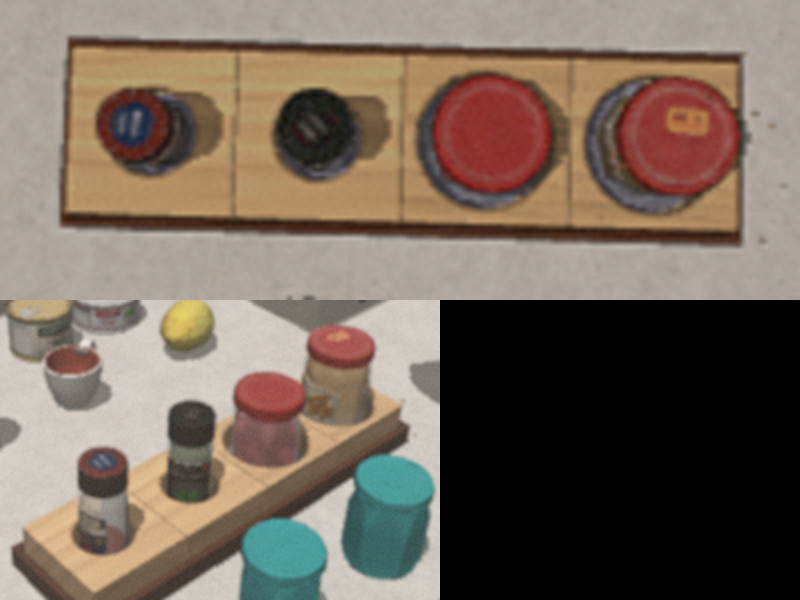

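The final picture shows all four jars upright and in place. Lid extents in the top crop match the predicted seated positions within about 4 crop pixels (about 2 mm). The tool is clear, so I'm handing in.

```bash
python3 -c "
from h import *
st(); print(ctrl.hand_in())"
```

```text
t 40.1 p [ 394.8 -359.8  237.1] yaw_y -179.39 op 0.0855 F [0.4 0.5 0.6]
the job is handed in; nothing more can be done
None
```

The four jars are swapped round and the job was handed in at 40.1 s of the 125 s; hand-in gives no verdict.

**What I did:** I set the honey jar on the worktop left of the rack. Then I moved the blue-label spice jar to the left small pocket, the jam to the inner large pocket, and the black-label spice jar to the other small pocket. Last, the honey went into the right-hand large pocket. I lowered each jar until the wrist force showed contact, then released it.

**Last checks:**
- **Position:** in the final top view, all four lids lie within about 2 mm of where centred, seated jars should appear.
- **Depth:** at each release, the tool height matched the jar standing on the pocket floor to about 1 mm.
- **Upright and clear:** in the final pictures the jars look upright and the gripper is well clear. The mill and cup were never approached: the cup looks unmoved, but the mill is outside the final picture.

**Disagreements along the way:**
- The two cameras' jar and pocket positions differed by up to about 6 mm (my by-eye ellipse centres were part of that), so I averaged them and checked each jar over its pocket before lowering it.
- One early move call was refused whole, probably because the twist values were missing. The arm had not moved, and I sent it again with them included.

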